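# Push a loaded shelf board home into its notches

### The job

The wooden shelf board with the small carton on it has been left part-way along the rails of its bench stand. With the fingertips against its red-marked end, push it gently along the rails until you feel it drop into the notches and it lies flat on both rails, then take the fingers away. Do not lift the board, do not touch the carton, which must stay standing on the board, and leave the other things on the bench where they are.

Things in the scene. Friction and masses are not known exactly. Their poses are not given: they have to be found in the camera images.
- stand: Fixed shelf stand: two plywood rails, tops 70 mm above the bench, an aluminium guide outside each. +x: the way to push, along the rails (about world -y, within 20 degrees); z up. Origin: on the bench under the middle of the board when home. Rails run x -190 to +135 mm at y +/-89 mm, 24 mm wide; guides from y +/-102 to +/-112, 92 mm high. Between the rails: only cross ties up to 20 mm high.
- home (a point): Where the board's origin is when home: on the stand's centre line, 70 mm above the bench; axes as the stand's. Each rail has two notches, 65 mm before and 65 mm beyond this point, 17 mm long, 12 mm deep, which leave the board 2.5 mm of play either way. The rails have no end stop: only the far walls of the notches stop the board.
- board: Loose wooden board, 170 mm along x (the slide) by 200 mm (y) by 16 mm, 0.3 to 0.6 kg. Origin: centre of its underside; axes as the stand's. Two 12 mm steel dowels cross its underside at x -65 and +65 mm, 9 mm proud. It starts 55 to 95 mm short of home, riding on the dowels, underside 79 mm above the bench; home it lies on the rail tops, 9 mm lower.
- push_end (a point): Middle of the board's red-marked end face, the one to push: board x -85 mm, y 0, 8 mm above its underside. Sliding the board with its carton takes 2 to 8 N; in the notches it stops dead.
- carton: Small brown carton, 55 x 105 x 35 mm, about 0.15 kg, loose, standing on the middle of the board. Origin: centre of its underside. Not to be touched.
- parcel: Loose parcel carton, 61 x 120 x 55 mm, standing on the bench, a bystander. Origin: centre of its underside.
- glue_stick: Loose white and orange glue stick, 28 mm across, 95 mm high, standing on the bench, a bystander. Origin: centre of its underside.

How it is judged:
By the outcome, as a careful person would: the job done as asked, in the order asked, and still so for the second after the job is handed in, with the robot touching nothing.
It also fails if it takes over 35 s, if anything falls off the work surface, if the arm or the gripper's body presses on something with over 40 N, if the wrist force passes 120 N, or if a joint passes its speed limit or range.

### The arm

A 6-joint arm with a two-finger parallel gripper is mounted at the origin on the work surface; the furniture and walls round the work are solid. World frame = base frame: x ahead of the robot, y to its left, z up, the work surface at z = 0. Lengths are in m, angles in rad, forces in N, time in s.
With the tool pointing down it reaches from about 0.35 to 0.975 m from the base axis. Payload 4.9 kg.
Tool frame: the origin (TCP) lies at the very end of the fingers, on their centre line; the grasp point (between the pads) lies 19 mm behind it; z points along the fingers, y is the line along which they close (so a half turn about z gives the same grasp; the last joint's range is limited). The gripper opens to 85 mm and grips with 20 to 120 N. Pads are 22 mm wide; open, the fingers measure 114 mm over their backs; the gripper's body (76 mm by 85 mm) begins 54 mm behind the grasp point. The pads swing forward as they close: fully open they stand 13 mm farther back than shut.
Start: joints at [1.085, 0.053, 1.613, -0, 1.476, -0.119], TCP at [0.224, 0.583, 0.231] pointing down, gripper open.
Joint ranges: [-3.01, 3.01], [-1.01, 2.22], [0.06, 2.58], [-1.02, 4.17], [0.09, 2.62], [-3.14, 3.14]. Speed limits (rad/s): [2.57, 2.57, 3.14, 3.14, 3.14, 3.14].

### API

Orientations are given as a unit quaternion [w, x, y, z].
In Python, from plant import manip gives the robot as it stands.
- The arm moves only by the tool play_rows, never from a script. Its argument "series" is a list that holds one entry, the list of rows, each a list of 7 numbers: the shift along the world's x, y, z in m, then the turn, a rotation vector about the world's x, y, z in degrees, then the opening, from 0 (shut) to 1 (fully open). In form: [[[dx, dy, dz, rx, ry, rz, grip], ...]]. A call has 1 to 10 rows; each row shifts and turns the commanded pose from where the row before left it; what a row does not reach is not made up. A row lasts 1/10 s, in which the tool goes at most 50 mm and 8.59 degrees, less where a joint would pass 70% of its speed; a pose out of reach is approached as far as the arm can. A call with a gripper value outside its range is refused whole. The fingers move at their own pace and stop on an object; the grip force is fixed at half the most. Time passes only in rows, so rows that do not move let the fingers close. It gives the time, the measured TCP pose, the force, the opening and the grip force at its end, in the units of the state.
- manip.state(): the state, without advancing time (a new reading comes with each control period).
- manip.grab_frame(name): name is "scene" or "top"; returns a dict with "frame" (400x640x3 uint8, blue, green, red), "mtx" (3x3 intrinsics, pixels), "R" (3x3) and "t" (3): a world point X has camera coordinates R X + t. Camera axes: x right, y down, z forward; pixel columns grow to the right and rows downward; lengths in m; the calibration is good to about 2 mm. A picture is of the moment at which its call begins. There is no depth.
- manip.job_done(): hands the job in; it is judged then, once.
The state is a dict: "time": time; "joint_pos": joint angles; "joint_vel": joint speeds; "joint_efforts": joint torques, N m; "tool_pos": TCP position; "tool_rot": TCP orientation; "contact_force": force on the tool from outside, world axes, zero at the start; "ft_torque": the same for the moment, N m; "gripper_width": opening from 0.0 (shut) to 1.0 (fully open); "grasp_force": force on a finger pad.
Only numpy, scipy, OpenCV 4.12 (cv2) and the standard library are available. Lean on these libraries where they do the work, as an engineer would, in place of code of your own. Each camera call takes 0.05 s, during which the arm holds its last target. There are 200 camera calls.

## Working session

There is one attempt and no reset: what is moved stays moved. The work goes in short steps, Python scripts to look and compute and a tool call to move; the robot and the scene stay as the last step left them, time stands still between calls to the robot, and variables do not carry over. Pictures are saved under pics/ and viewed, at most 10 in all, crops included, and the job is handed in when it is done.

Besides the shell and the picture viewer there is one more tool, called after "Request:" in YAML: its name, and indented under it one key for each argument. play_rows: Moves the arm, as the interface text tells. Its arguments: {"type":"object","properties":{"series":{"type":"array"}},"required":["series"]}

```bash
mkdir -p pics; python3 - <<'E'
from plant import manip
import cv2,numpy as np
for n in("scene","top"):
    f=manip.grab_frame(n); cv2.imwrite(f"pics/{n}0.png",f["frame"]); np.savez(f"{n}0.npz",**f)
    print(n,f["mtx"].round(1).tolist(),(-f["R"].T@f["t"]).round(3),f["R"].round(3).tolist())
s=manip.state();print(s)
E
```

```text
scene [[471.2, 0.0, 318.0], [0.0, 471.2, 195.0], [0.0, 0.0, 1.0]] [-0.263 -0.588  0.871] [[0.53, -0.848, -0.008], [-0.527, -0.323, -0.786], [0.664, 0.421, -0.618]]
top [[386.2, 0.0, 316.1], [0.0, 386.2, 198.9], [0.0, 0.0, 1.0]] [ 0.359 -0.086  1.128] [[0.003, -1.0, -0.021], [-0.981, 0.001, -0.194], [0.194, 0.021, -0.981]]
{'time': 0.1, 'joint_pos': array([ 1.08500271e+00,  5.33154778e-02,  1.61416514e+00,  3.22787948e-06,
        1.47604400e+00, -1.19002193e-01]), 'joint_vel': array([-0.00027084, -0.00038409, -0.00198908,  0.0019688 ,  0.0003751 ,
       -0.00077896]), 'joint_efforts': array([ 4.74969984e-04, -3.94902742e+01, -3.71363461e+01, -1.73239682e-04,
        3.86410058e-03,  2.51151761e-06]), 'tool_pos': array([0.22386645, 0.58291078, 0.23016566]), 'tool_rot': array([-2.89211915e-04,  1.82369453e-01,  9.83229602e-01, -9.21669036e-04]), 'contact_force': array([-0.14279936,  0.46426484, -0.83758034]), 'ft_torque': array([-0.01412192,  0.05094161, -0.04559078]), 'grasp_force': 0.0, 'gripper_width': 0.9979595553489563}
```

View pics/scene0.png

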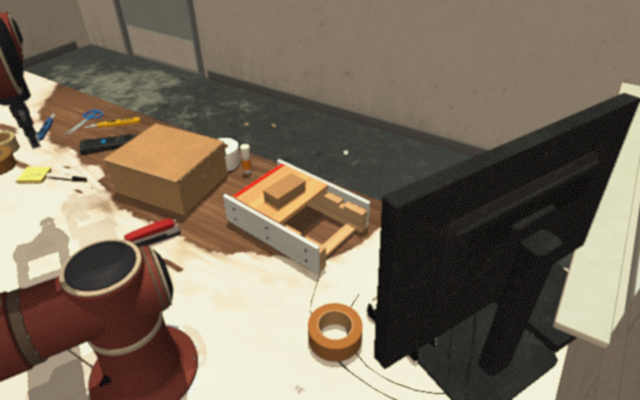

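View pics/top0.png

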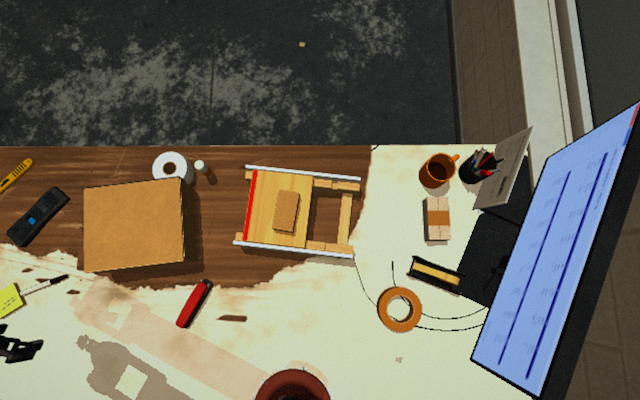

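The scene view shows the board on its stand, with a red end at about (262,180). The top view puts the red strip at x≈250, y 170–242, with guides from (247,167)–(360,178) and (234,243)–(354,257). A big box ends at x≈185 and the glue stick is at (201,166).

```bash
cat > h.py <<'E'
import numpy as np,cv2
def ray(f,px,z):
    px=np.atleast_2d(np.array(px,float)); K=f["mtx"];R=f["R"];t=f["t"]
    d=(np.c_[px,np.ones(len(px))]@np.linalg.inv(K).T)@R
    c=-R.T@t
    return c+d*((z-c[2])/d[:,2])[:,None]
def red(f,roi):
    h=cv2.cvtColor(f["frame"],cv2.COLOR_BGR2HSV)
    m=(((h[...,0]<6)|(h[...,0]>174))&(h[...,1]>190)&(h[...,2]>90)).astype(np.uint8)
    k=np.zeros_like(m);k[roi[1]:roi[3],roi[0]:roi[2]]=1
    return m*k
E
python3 - <<'E'
from h import *
f=dict(np.load("top0.npz")); s=dict(np.load("scene0.npz"))
m=red(f,(235,160,270,250)); y,x=np.nonzero(m); P=ray(f,np.c_[x,y],.095)
print("red top n",len(x)); r=cv2.minAreaRect(P[:,:2].astype(np.float32)*1000);print(r,cv2.boxPoints(r).round(1).tolist())
# guides: bright, unsaturated
h=cv2.cvtColor(f["frame"],cv2.COLOR_BGR2HSV)
w=((h[...,1]<60)&(h[...,2]>120)).astype(np.uint8); w[:, :225]=0;w[:,368:]=0;w[:155]=0;w[265:]=0
n,l,st,c=cv2.connectedComponentsWithStats(w)
for i in range(1,n):
    if st[i,4]>80:
        y,x=np.nonzero(l==i);P=ray(f,np.c_[x,y],.092)[:,:2]*1000
        r=cv2.minAreaRect(P.astype(np.float32));print("guide",st[i],[np.round(a,1) for a in r],cv2.boxPoints(r).round(1).tolist())
cr=cv2.resize(f["frame"][140:270,170:370],None,fx=4,fy=4,interpolation=cv2.INTER_CUBIC);cv2.imwrite("pics/crop0.png",cr)
# red in scene (top strip)
m=red(s,(225,155,295,215)); y,x=np.nonzero(m);P=ray(s,np.c_[x,y],.095);r=cv2.minAreaRect(P[:,:2].astype(np.float32)*1000);print("scene red",len(x),r,cv2.boxPoints(r).round(1).tolist())
# box top corners, scan of heights from both views
T=[[184,178],[186,263]]; S=[[224,150],[176,178]] 
for z in (.1,.13,.16,.19): print(z,ray(f,T,z)[:,:2].round(3).tolist(),ray(s,S,z)[:,:2].round(3).tolist())
print("glue top",ray(f,[201,166],.095),ray(s,[246,147],.095))
E
```

```text
red top n 241
((549.479736328125, 117.367431640625), (10.239508628845215, 193.51416015625), 83.35855865478516) [[452.79998779296875, 123.5], [645.0, 101.0999984741211], [646.2000122070312, 111.30000305175781], [454.0, 133.60000610351562]]
guide [245 164 116  17 449] [array([640.2, -24.8]), array([322.8,  11.5]), np.float64(83.4)] [[616.0, -184.5], [627.4000244140625, -185.8000030517578], [664.4000244140625, 134.89999389648438], [653.0, 136.1999969482422]]
guide [348 185  20  80 706] [array([ 495.8, -175.8]), array([ 50.7, 214.9]), np.float64(88.7)] [[387.79998779296875, -198.8000030517578], [602.7000122070312, -203.5], [603.7999877929688, -152.8000030517578], [389.0, -148.10000610351562]]
guide [233 240 120  19 496] [array([427.7,   0. ]), array([322.3,  10.8]), np.float64(83.4)] [[403.79998779296875, -159.39999389648438], [414.6000061035156, -160.6999969482422], [451.6000061035156, 159.5], [440.8999938964844, 160.6999969482422]]
scene red 144 ((544.1084594726562, 119.21238708496094), (10.245166778564453, 185.4375), 83.37645721435547) [[451.3999938964844, 124.80000305175781], [635.5999755859375, 103.4000015258789], [636.7999877929688, 113.5999984741211], [452.6000061035156, 135.0]]
0.1 [[0.621, 0.301], [0.39, 0.28]] [[0.604, 0.296], [0.424, 0.315]]
0.13 [[0.614, 0.29], [0.389, 0.269]] [[0.57, 0.262], [0.397, 0.28]]
0.16 [[0.606, 0.279], [0.388, 0.258]] [[0.536, 0.228], [0.37, 0.245]]
0.19 [[0.599, 0.268], [0.387, 0.248]] [[0.502, 0.193], [0.344, 0.21]]
glue top [[0.65719552 0.25797286 0.095     ]] [[0.65756918 0.25560565 0.095     ]]
```

View pics/crop0.png

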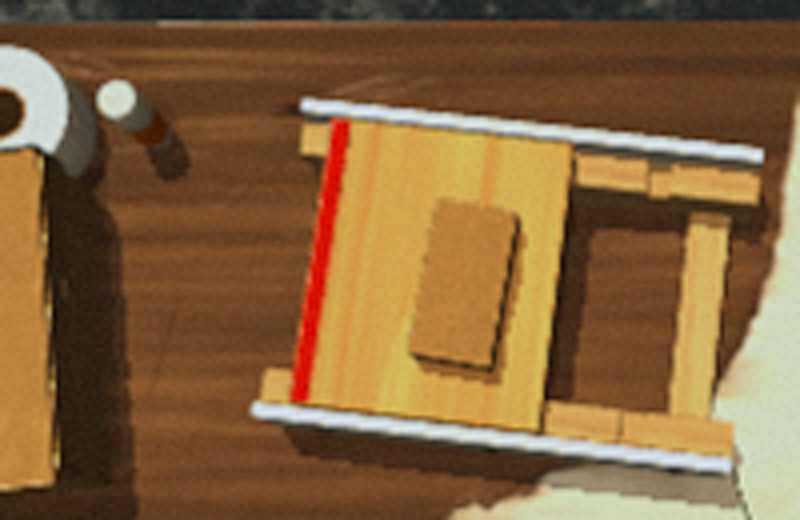

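The measurements hold together. The guides are 214 mm apart and 323 mm long, which puts home at about (0.531, −0.040). The red end's middle is at (0.550, 0.1225), so the board is about 78 mm short, inside the stated 55–95 mm. Next I go over the box and shut and turn the fingers.

Request:
play_rows:
  series:
    - [[0.0165, -0.0213, 0, 0, 0, -3.78, 0], [0.0165, -0.0213, 0, 0, 0, -3.78, 0], [0.0165, -0.0213, 0, 0, 0, -3.78, 0], [0.0165, -0.0213, 0, 0, 0, -3.78, 0], [0.0165, -0.0213, 0, 0, 0, -3.78, 0], [0.0165, -0.0213, 0, 0, 0, -3.78, 0], [0.0165, -0.0213, 0, 0, 0, -3.78, 0], [0.0165, -0.0213, 0, 0, 0, -3.78, 0], [0.0165, -0.0213, 0, 0, 0, -3.78, 0], [0.0165, -0.0213, 0, 0, 0, -3.78, 0]]

```text
time: 1.1
tool_pos: [0.3894, 0.3693, 0.2308]
tool_rot: [-0.0, 0.492, 0.87, -0.0]
contact_force: [-0.3, -0.5, 0.1]
gripper_width: 0.004
grasp_force: 0.0
```

Request:
play_rows:
  series:
    - [[0.0165, -0.0213, 0, 0, 0, -3.78, 0], [0.0165, -0.0213, 0, 0, 0, -3.78, 0], [0.0165, -0.0213, 0, 0, 0, -3.78, 0], [0.0165, -0.0213, 0, 0, 0, -3.78, 0], [0.0165, -0.0213, 0, 0, 0, -3.78, 0], [0.0165, -0.0213, 0, 0, 0, -3.78, 0], [0.0165, -0.0213, 0, 0, 0, -3.78, 0], [0.0165, -0.0213, 0, 0, 0, -3.78, 0], [0.0165, -0.0213, 0, 0, 0, -3.78, 0], [0.0165, -0.0213, 0, 0, 0, -3.78, 0]]

```text
time: 2.1
tool_pos: [0.5544, 0.1564, 0.2306]
tool_rot: [-0.0, 0.748, 0.664, -0.0]
contact_force: [1.3, 0.2, -0.2]
gripper_width: 0.0
grasp_force: 0.0
```

Descend behind the red end.

Request:
play_rows:
  series:
    - [[0, 0, -0.02, 0, 0, 0, 0], [0, 0, -0.02, 0, 0, 0, 0], [0, 0, -0.02, 0, 0, 0, 0], [0, 0, -0.02, 0, 0, 0, 0], [0, 0, -0.02, 0, 0, 0, 0], [0, 0, -0.02, 0, 0, 0, 0], [0, 0, -0.02, 0, 0, 0, 0], [0, 0, -0.018, 0, 0, 0, 0], [0, 0, 0, 0, 0, 0, 0]]

```text
time: 3.0
tool_pos: [0.5513, 0.157, 0.0696]
tool_rot: [-0.002, 0.747, 0.665, -0.003]
contact_force: [-1.1, 0.4, 0.8]
gripper_width: -0.001
grasp_force: 0.0
```

```bash
python3 - <<'E'
from plant import manip
import cv2,numpy as np
f=manip.grab_frame("top");a=f["frame"][140:270,170:370]
s=manip.grab_frame("scene");b=s["frame"][130:260,200:400]
cv2.imwrite("pics/c1.png",cv2.resize(np.vstack([a,b]),None,fx=2.3,fy=2.3))
print(manip.state()["tool_pos"])
E
```

```text
[0.55375766 0.15734997 0.07299095]
```

View pics/c1.png

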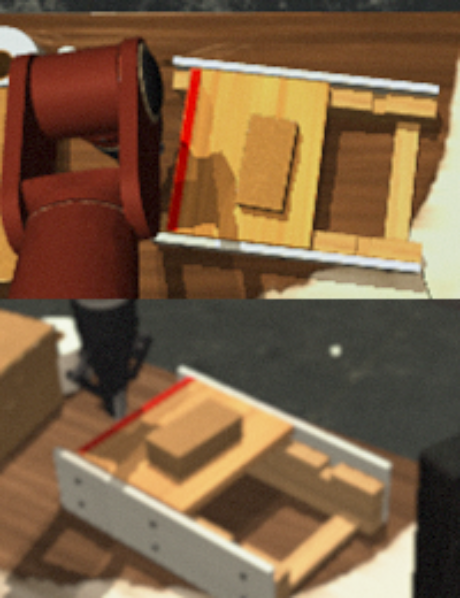

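The fingers stand clear behind the middle of the red strip (lower crop at about (118,410)), and the carton is untouched. Now a slow approach and push along (−0.115, −0.993).

Request:
play_rows:
  series:
    - [[-0.0002, -0.002, 0, 0, 0, 0, 0], [-0.0002, -0.002, 0, 0, 0, 0, 0], [-0.0002, -0.002, 0, 0, 0, 0, 0], [-0.0002, -0.002, 0, 0, 0, 0, 0], [-0.0002, -0.002, 0, 0, 0, 0, 0], [-0.0002, -0.002, 0, 0, 0, 0, 0], [-0.0002, -0.002, 0, 0, 0, 0, 0], [-0.0002, -0.002, 0, 0, 0, 0, 0], [-0.0002, -0.002, 0, 0, 0, 0, 0], [-0.0002, -0.002, 0, 0, 0, 0, 0]]

```text
time: 4.1
tool_pos: [0.5521, 0.1372, 0.0733]
tool_rot: [-0.0, 0.747, 0.665, -0.0]
contact_force: [0.1, 0.0, -0.4]
gripper_width: -0.003
grasp_force: 0.0
```

Request:
play_rows:
  series:
    - [[-0.0002, -0.002, 0, 0, 0, 0, 0], [-0.0002, -0.002, 0, 0, 0, 0, 0], [-0.0002, -0.002, 0, 0, 0, 0, 0], [-0.0002, -0.002, 0, 0, 0, 0, 0], [-0.0002, -0.002, 0, 0, 0, 0, 0], [-0.0002, -0.002, 0, 0, 0, 0, 0], [-0.0002, -0.002, 0, 0, 0, 0, 0], [-0.0002, -0.002, 0, 0, 0, 0, 0], [-0.0002, -0.002, 0, 0, 0, 0, 0], [-0.0002, -0.002, 0, 0, 0, 0, 0]]

```text
time: 5.1
tool_pos: [0.5501, 0.1172, 0.0733]
tool_rot: [-0.0, 0.747, 0.665, -0.0]
contact_force: [0.4, 4.0, -0.8]
gripper_width: -0.002
grasp_force: 1.7
```

It's sliding at 4 N, with about 61 mm to go.

Request:
play_rows:
  series:
    - [[-0.0003, -0.0025, 0, 0, 0, 0, 0], [-0.0003, -0.0025, 0, 0, 0, 0, 0], [-0.0003, -0.0025, 0, 0, 0, 0, 0], [-0.0003, -0.0025, 0, 0, 0, 0, 0], [-0.0003, -0.0025, 0, 0, 0, 0, 0], [-0.0003, -0.0025, 0, 0, 0, 0, 0], [-0.0003, -0.0025, 0, 0, 0, 0, 0], [-0.0003, -0.0025, 0, 0, 0, 0, 0], [-0.0003, -0.0025, 0, 0, 0, 0, 0], [-0.0003, -0.0025, 0, 0, 0, 0, 0]]

```text
time: 6.1
tool_pos: [0.5471, 0.0922, 0.0733]
tool_rot: [-0.0, 0.747, 0.665, -0.0]
contact_force: [0.9, 3.3, -0.2]
gripper_width: -0.002
grasp_force: 1.7
```

Request:
play_rows:
  series:
    - [[-0.0003, -0.0025, 0, 0, 0, 0, 0], [-0.0003, -0.0025, 0, 0, 0, 0, 0], [-0.0003, -0.0025, 0, 0, 0, 0, 0], [-0.0003, -0.0025, 0, 0, 0, 0, 0], [-0.0003, -0.0025, 0, 0, 0, 0, 0], [-0.0003, -0.0025, 0, 0, 0, 0, 0], [-0.0003, -0.0025, 0, 0, 0, 0, 0], [-0.0003, -0.0025, 0, 0, 0, 0, 0]]

```text
time: 6.9
tool_pos: [0.5447, 0.0722, 0.0733]
tool_rot: [-0.0, 0.747, 0.665, 0.0]
contact_force: [0.2, 4.1, -0.3]
gripper_width: 0.004
grasp_force: 1.7
```

Request:
play_rows:
  series:
    - [[-0.0002, -0.002, 0, 0, 0, 0, 0], [-0.0002, -0.002, 0, 0, 0, 0, 0], [-0.0002, -0.002, 0, 0, 0, 0, 0], [-0.0002, -0.002, 0, 0, 0, 0, 0], [-0.0002, -0.002, 0, 0, 0, 0, 0]]

```text
time: 7.4
tool_pos: [0.5437, 0.062, 0.0732]
tool_rot: [0.0, 0.747, 0.665, -0.0]
contact_force: [1.4, 1.9, -0.9]
gripper_width: -0.001
grasp_force: 0.8
```

Request:
play_rows:
  series:
    - [[-0.0002, -0.0015, 0, 0, 0, 0, 0], [-0.0002, -0.0015, 0, 0, 0, 0, 0]]

```text
time: 7.6
tool_pos: [0.5433, 0.0587, 0.0734]
tool_rot: [0.0, 0.747, 0.665, -0.001]
contact_force: [0.1, 0.3, -0.3]
gripper_width: 0.0
grasp_force: 0.0
```

The force has gone to zero, so it may have dropped. I'll look before pushing further.

```bash
python3 - <<'E'
from plant import manip
from h import *
f=manip.grab_frame("top");a=f["frame"][140:270,170:370]
s=manip.grab_frame("scene");b=s["frame"][130:260,200:400]
cv2.imwrite("pics/c2.png",cv2.resize(np.vstack([a,b]),None,fx=2.3,fy=2.3))
for n,g,roi in(("top",f,(235,160,300,260)),("scene",s,(215,155,320,235))):
  y,x=np.nonzero(red(g,roi))
  for z in(.086,.095):
    r=cv2.minAreaRect(ray(g,np.c_[x,y],z)[:,:2].astype(np.float32)*1000);print(n,z,len(x),cv2.boxPoints(r).round(1).tolist())
print(manip.state()["contact_force"],manip.state()["time"])
E
```

```text
top 0.086 1035 [[400.70001220703125, 41.20000076293945], [659.2000122070312, 40.5], [659.5, 164.1999969482422], [401.0, 164.89999389648438]]
top 0.095 1035 [[400.3999938964844, 40.099998474121094], [656.5999755859375, 39.400001525878906], [656.9000244140625, 162.0], [400.70001220703125, 162.6999969482422]]
scene 0.086 103 [[447.1000061035156, 43.70000076293945], [629.7000122070312, 23.299999237060547], [630.7000122070312, 32.599998474121094], [448.1000061035156, 53.0]]
scene 0.095 103 [[438.8999938964844, 36.400001525878906], [619.4000244140625, 16.299999237060547], [620.4000244140625, 25.5], [439.8999938964844, 45.599998474121094]]
[-0.25008605  0.16362249  0.14630006] 7.7
```

View pics/c2.png

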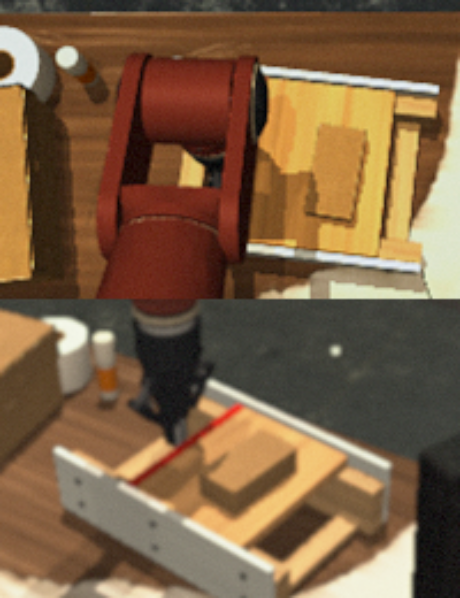

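The red strip in the scene view triangulates to home at the dropped height (about (539,43) mm at z = 0.086). The carton is standing. A tiny nudge to feel the dead stop.

Request:
play_rows:
  series:
    - [[-0.0001, -0.001, 0, 0, 0, 0, 0], [-0.0001, -0.001, 0, 0, 0, 0, 0]]

```text
time: 7.9
tool_pos: [0.5431, 0.0572, 0.0734]
tool_rot: [0.0, 0.747, 0.665, -0.0]
contact_force: [-0.7, -0.5, -0.2]
gripper_width: 0.0
grasp_force: 0.0
```

Request:
play_rows:
  series:
    - [[-0.0001, -0.001, 0, 0, 0, 0, 0]]

```text
time: 8.0
tool_pos: [0.543, 0.0563, 0.0733]
tool_rot: [0.0, 0.747, 0.665, -0.0]
contact_force: [-0.1, 0.8, 0.6]
gripper_width: -0.002
grasp_force: 0.1
```

Request:
play_rows:
  series:
    - [[-0.0001, -0.001, 0, 0, 0, 0, 0]]

```text
time: 8.1
tool_pos: [0.543, 0.0561, 0.0734]
tool_rot: [-0.001, 0.747, 0.665, 0.001]
contact_force: [-0.2, 4.9, 0.4]
gripper_width: 0.001
grasp_force: 1.8
```

Request:
play_rows:
  series:
    - [[-0.0001, -0.0005, 0, 0, 0, 0, 0]]

```text
time: 8.2
tool_pos: [0.5429, 0.0555, 0.0733]
tool_rot: [-0.0, 0.747, 0.665, 0.001]
contact_force: [0.9, 4.2, -1.3]
gripper_width: 0.001
grasp_force: 1.8
```

That 4 N could just be sliding within the play. I'll back off, lift clear, and measure from both views.

Request:
play_rows:
  series:
    - [[0.0005, 0.004, 0, 0, 0, 0, 0], [0.001, 0.008, 0, 0, 0, 0, 0], [0.001, 0.01, 0, 0, 0, 0, 0], [0.001, 0.01, 0, 0, 0, 0, 0], [0.001, 0.01, 0, 0, 0, 0, 0], [0.001, 0.02, 0.01, 0, 0, 0, 0], [0.001, 0.02, 0.02, 0, 0, 0, 0], [0.001, 0.02, 0.03, 0, 0, 0, 0], [0, 0.01, 0.03, 0, 0, 0, 0], [0, 0, 0.03, 0, 0, 0, 0]]

```text
time: 9.2
tool_pos: [0.55, 0.1689, 0.1944]
tool_rot: [-0.0, 0.746, 0.666, -0.0]
contact_force: [0.6, -0.3, -1.0]
gripper_width: 0.004
grasp_force: 0.0
```

```bash
python3 - <<'E'
from plant import manip
from h import *
f=manip.grab_frame("top");a=f["frame"][140:270,170:370]
s=manip.grab_frame("scene");b=s["frame"][130:260,200:400]
cv2.imwrite("pics/c3.png",cv2.resize(np.vstack([a,b]),None,fx=2.3,fy=2.3))
for n,g,roi in(("top",f,(262,160,300,260)),("scene",s,(215,155,320,235))):
  y,x=np.nonzero(red(g,roi))
  for z in(.086,.095):
    r=cv2.minAreaRect(ray(g,np.c_[x,y],z)[:,:2].astype(np.float32)*1000);print(n,z,len(x),np.round(r[0],1),np.round(r[1],1),cv2.boxPoints(r).round(1).tolist())
print(manip.state()["tool_pos"])
E
```

```text
top 0.086 246 [540.1  38.8] [ 12.  194.1] [[443.0, 43.5], [635.9000244140625, 22.200000762939453], [637.2000122070312, 34.0], [444.29998779296875, 55.400001525878906]]
top 0.095 246 [538.5  37.7] [ 11.9 192.4] [[442.29998779296875, 42.400001525878906], [633.5, 21.200000762939453], [634.7999877929688, 33.0], [443.6000061035156, 54.099998474121094]]
scene 0.086 126 [538.1  38.4] [ 10.5 185.3] [[445.5, 44.0], [629.5, 22.299999237060547], [630.7999877929688, 32.79999923706055], [446.70001220703125, 54.5]]
scene 0.095 126 [528.9  31.2] [ 10.4 183.2] [[437.29998779296875, 36.79999923706055], [619.2999877929688, 15.300000190734863], [620.5, 25.600000381469727], [438.6000061035156, 47.099998474121094]]
[0.55318478 0.16858702 0.19920369]
```

View pics/c3.png

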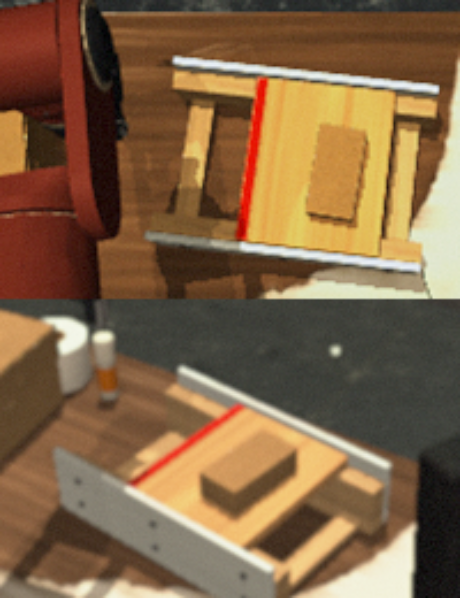

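Both views agree on the red end at z≈0.086–0.087, with its outer edge at y = 0.0447, exactly the predicted home. The carton is upright. One close crop to confirm the front end is flat too and the bystanders haven't moved.

```bash
python3 - <<'E'
from plant import manip
from h import *
f=manip.grab_frame("top");s=manip.grab_frame("scene");s0=np.load("scene0.npz")["frame"];f0=np.load("top0.npz")["frame"]
c=lambda im:cv2.resize(im[155:275,220:385],None,fx=4.5,fy=4.5,interpolation=cv2.INTER_CUBIC)
cv2.imwrite("pics/c4.png",c(s["frame"]))
for n,a,b,r in(("glue",s0,s["frame"],(238,140,256,180)),("parcel",f0,f["frame"],(415,185,460,250))):
    print(n,cv2.absdiff(a,b)[r[1]:r[3],r[0]:r[2]].mean())
E
```

```text
glue 2.839351851851852
parcel 14.878290598290599
```

View pics/c4.png

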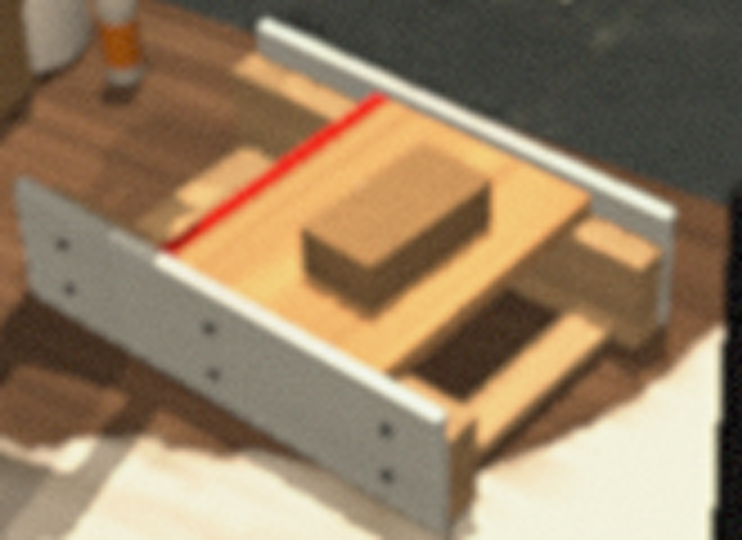

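The board lies flush on the rails at its front corner (585,205) and runs parallel to the guides, with the carton standing. The parcel's pixel difference needs a check.

```bash
python3 - <<'E'
from plant import manip
from h import *
f=manip.grab_frame("top")["frame"];f0=np.load("top0.npz")["frame"]
cv2.imwrite("pics/c5.png",cv2.resize(np.hstack([f0[160:280,390:490],f[160:280,390:490]]),None,fx=3.5,fy=3.5))
E
```

```text
(no output)
```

View pics/c5.png

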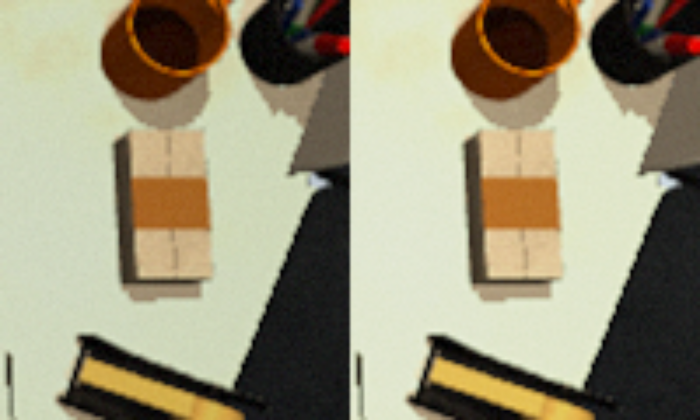

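The parcel is at the same pixels in both pictures (about (170,205) in each half), so only the exposure changed. Handing in.

```bash
python3 -c "
from plant import manip
print(manip.job_done())"
```

```text
the job is handed in; nothing more can be done
None
```

The board is home and lies flat in the notches by both camera views (I felt the push force fall away as it dropped, but no hard stop after that); the carton is still standing, the parcel and glue stick have not moved, the fingers are clear, and the job is handed in.

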